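# Clamp a sample to the set load

## Robot

A 6-joint arm with a two-finger parallel gripper is mounted at the origin on the work surface. World frame = base frame: x ahead of the robot, y to its left, z up, the work surface at z = 0. Lengths are in m, angles in rad, forces in N, time in s.
With the tool pointing down it reaches from about 0.25 to 0.725 m from the base axis. Payload 9.7 kg.
Tool frame: the origin (TCP) lies between the finger pads; the fingertips stand 25 mm ahead of it and the grasp point (between the pads) lies 6 mm ahead of it (bot.tip_extent is the distance from the TCP to the fingertips, in m); z points along the fingers, y is the direction in which the jaws open and shut (so a half turn about z gives the same grasp; the last joint's range is limited). The gripper opens to 85 mm and grips with 20 to 120 N. Pads are 22 mm wide; open, the fingers measure 114 mm over their backs; the gripper's body (76 mm by 85 mm) begins 54 mm behind the grasp point. The pads swing forward as they close: fully open they stand 13 mm farther back than shut.
Start: joints at [1.107, 0.087, 0.176, 1.66, 0, 1.571], TCP at [0.246, 0.492, 0.256] pointing down, gripper open.
Joint ranges: [-3.13, 3.13], [-0.85, 1.81], [-1.15, 1.24], [-2.2, 2.28], [-1.44, 1.52], [-3.14, 3.14]. Speed limits (rad/s): [2.22, 2.22, 2.57, 3.14, 3.14, 3.14].

## Interface

Orientations are given as a rotation vector (axis times angle).
In Python, from station import sensors, eyes, ticket, bot gives the robot as it stands. The module is installed in compiled form; this text tells all that it offers.
- The arm moves only by the tool drive_tool, never from a script. Its argument "motion" is a list of rows, each an object of numbers: "tx", "ty", "tz": the shift along the tool's x, y, z in cm; "ax", "ay", "az": the turn, a rotation vector about the tool's x, y, z in rad. A call has 1 to 20 rows; each row is the pose to reach, as a shift and turn from the pose commanded when the call began, along the tool's axes at that moment; what a row does not reach only later rows make up. A row lasts 1/12 s, in which the tool goes at most 41.7 mm and 7.16 degrees, less where a joint would pass 70% of its speed; a pose out of reach is approached as far as the arm can. A call with a gripper value outside its range is refused whole. "jaw" is the finger opening in cm, from 0 to 8.54, set as the call begins (left out, the last holds). The fingers move at their own pace and stop on an object; "squeeze" is the grip in N (left out, the last holds). Time passes only in rows, so rows that repeat a pose let the fingers close. It gives the time, the measured TCP pose, the force and the opening at its end, in the units of the state.
- sensors.get_state(): the state, without advancing time (a new reading comes with each control period).
- eyes.get_image(name): name is "scene" or "top"; returns a dict with "image" (420x560x3 uint8, red, green, blue), "range_z" (420x560 float32, m along the optical axis (not along the pixel's ray), 0 where there is no reading), "fx", "fy", "cx", "cy" (pixels), "rvec" (rotation vector, rad) and "tvec" (3), from world to camera coordinates, as OpenCV has them. Camera axes: x right, y down, z forward; pixel columns grow to the right and rows downward; lengths in m; the calibration is good to about 2 mm. A picture is of the moment at which its call begins.
- ticket.close_job(): hands the job in, once; it reports no verdict.
The state is a dict: "time": time; "q": joint angles; "joint_vel": joint speeds; "joint_efforts": joint torques, N m; "eef_pos": TCP position; "orientation": TCP orientation; "contact_force": force on the tool from outside, world axes, zero at the start; "ft_torque": the same for the moment, N m; "width": finger opening in m.
Only numpy, scipy, OpenCV 4.12 (cv2) and the standard library are available. Lean on these libraries where they do the work, as an engineer would, in place of code of your own. Each camera call takes 0.05 s, during which the arm holds its last target. There are 200 camera calls.

## Task

Push the tray that holds the amber sample all the way in, gently, until it meets its stop. Then tighten the yellow bar knob on top of the clamp clockwise until the gauge pointer stands at the red set mark, without running clearly past it, and let go. Do not move the red mark, and leave the jar, the beaker and the keypad where they are.

Things in the scene. Friction and masses are not known exactly. Their poses are not given: they have to be found in the camera images.
- frame: Fixed sample clamp: a grey base plate 160 x 285 x 12 mm, two uprights and a cross-beam whose top is 115 mm above the bench. Origin on the bench straight below the knob axis. Its x axis is the direction in which the tray is pushed in, y points from the knob to the gauge, z up. Beam: 42 mm (x) by 128 mm (y).
- tray: Sliding aluminium tray 130 x 68 x 8 mm with a blue lip at its front (-x) end. Starts pulled out 60 mm; slides along the frame's +x to a hard stop 60 mm farther in, where its origin is on the knob axis (x = 0, y = 0 in the frame). Origin at the centre of the sample seat, on the tray's underside. It resists with about 8 N and stays where left; over 25 N of push is too rough.
- tray_lip (a point): Centre of the outer (-x) face of the tray's blue lip: 60 mm above the bench, lip 60 mm wide (frame y), 12 mm thick, its top edge 78 mm and its bottom edge 36 mm above the bench. Push here along the frame's +x with shut fingers; do not pinch the lip (a firm grip on it also counts as too rough).
- puck: Amber sample disc, 30 mm across and 14 mm thick, lying loose in a shallow seat on the tray. Origin at the centre of its underside. It is not handled. The knob lowers a white 18 mm foot onto it; once that touches, more turning presses sample, tray and the sprung bed beneath down together (7 N to start, then 1.2 N per mm, 4.8 N per rad of knob).
- knob_grip (a point): Mid-grip of the yellow bar knob, on its vertical axis, 151 mm above the bench. Bar 50 mm long (point x), 14 mm thick (point y; grip across it), 36 mm high (131 to 167 mm above the bench). Clockwise from above tightens, up to 0.25 N m; it stays where it is left. The foot starts an unknown way above the sample; 1.2 to 3.1 rad in all, so regrasp. Above the beam 70 mm around the axis are free.
- dial_centre (a point): Axis of the pointer on the gauge: a white dial 122 mm across, facing up, 89 mm above the bench, 135 mm from the knob axis along the frame's +y.
- pointer_tip (a point): Tip of the black gauge pointer, 48 mm from dial_centre. At no load it points along the frame's -x; it turns clockwise from above as the sprung bed under the tray sinks, 0.2 rad per mm, that is 0.8 rad per rad of knob once the foot is on the sample, and not at all before.
- mark (a point): Inner edge of the red set mark on the dial's rim, at 48 mm from dial_centre, where the pointer tip is to stand. It lies 0.8 to 1.5 rad clockwise from the no-load position. It is an adjustable tab: do not touch it.
- jar: Amber jar with white cap, 60 mm across, 85 mm high, standing near the clamp. Origin at the centre of its underside. Leave it.
- beaker: Glass beaker, 60 mm across, 75 mm high. Origin at the centre of its underside. Leave it.
- keypad: Black keypad box, 100 x 70 x 32 mm. Origin at the centre of its underside. Leave it.

How it is judged:
On the way, in this order (a step that is already met when the one before it is completed fails the run):
1. the tray is pushed in to its stop (x of tray in the frame of frame above -0.0025 m and contact force between tray and puck below 2 N), for 0.2 s.
2. the pointer is brought to the red mark (horizontal distance between pointer_tip and mark below 0.005 m), for 0.2 s.
At the end, for the whole second after the job is handed in: The tray is within 2.5 mm of its stop, the sample lies in its seat pressed onto the tray with more than 5 N, and the pointer tip stands within 5 mm of the red mark's inner edge, the knob let go (x of tray in the frame of frame above -0.0025 m and horizontal distance between pointer_tip and mark below 0.005 m and contact force between tray and puck above 5 N and horizontal distance between puck and frame below 0.005 m); the robot touches nothing.
It fails at once if the tray is pushed with more than 25 N (contact force between any of the fingers, the arm and tray above 25 N).
It fails at once if the sample is overloaded: the pointer runs more than 11 mm past the red mark (y of pointer_tip in the frame of mark above 0.011 m).
It fails at once if the red mark is moved (distance of mark from where it was at the start of the episode above 0.004 m).
It fails at once if a bystander is pushed about (distance of any of jar, beaker, keypad from where it was at the start of the episode above 0.02 m).
It also fails if it takes over 64 s, if anything falls off the work surface, if the arm or the gripper's body presses on something with over 40 N, if the wrist force passes 120 N, or if a joint passes its speed limit or range.

## Working session

There is one attempt and no reset: what is moved stays moved. The work goes in short steps, Python scripts to look and compute and a tool call to move; the robot and the scene stay as the last step left them, time stands still between calls to the robot, and variables do not carry over. Pictures are saved under pics/ and viewed, about 8 in all and at most 12, crops included, and the job is handed in when it is done.

Besides the shell and the picture viewer there is one more tool, called after "Request:" as name(argument=value, ...) on one line, values as JSON. drive_tool: Moves the arm, as the interface text tells. Its arguments: {"type":"object","properties":{"motion":{"type":"array"},"jaw":{"type":"number"},"squeeze":{"type":"number"}},"required":["motion"]}

```bash
mkdir -p pics
cat > h.py <<'E'
import numpy as np, cv2
from station import sensors, eyes, ticket, bot
def grab(n):
    d=eyes.get_image(n); R=cv2.Rodrigues(np.array(d["rvec"],float))[0]; t=np.array(d["tvec"],float).ravel()
    return d,R,t
def plane(d,R,t,uv,z):
    uv=np.atleast_2d(np.asarray(uv,float)); r=np.c_[(uv[:,0]-d["cx"])/d["fx"],(uv[:,1]-d["cy"])/d["fy"],np.ones(len(uv))]@R
    c=-R.T@t; return c+r*((z-c[2])/r[:,2])[:,None]
def cloud(d,R,t):
    Z=d["range_z"].astype(float);v,u=np.indices(Z.shape)
    P=np.stack([(u-d["cx"])/d["fx"]*Z,(v-d["cy"])/d["fy"]*Z,Z],-1)
    return (P-t)@R
def save(img,n): cv2.imwrite("pics/"+n+".png",cv2.cvtColor(img,cv2.COLOR_RGB2BGR))
E
python3 - <<'E'
from h import *
s=sensors.get_state();print(s)
for n in("top","scene"):
    d,R,t=grab(n);save(d["image"],n+"0");np.savez(n+"0.npz",R=R,t=t,**d);print(n,-R.T@t,R.round(2).tolist(),d["fx"])
E
```

```text
{'time': 0.0, 'q': array([1.10698253e+00, 8.74443425e-02, 1.75145523e-01, 1.65979065e+00,
       1.75958902e-05, 1.57079302e+00]), 'joint_vel': array([ 6.64087605e-04,  4.83091300e-04, -9.77081110e-04,  1.07202334e-03,
        5.85235942e-04, -4.20318960e-05]), 'joint_efforts': array([-1.16496056e-03, -5.20382631e+01,  4.64809263e+01,  1.61077548e-02,
       -1.29103191e-04, -6.28412948e-07]), 'eef_pos': array([0.24596009, 0.4917261 , 0.25559754]), 'orientation': array([-7.21966727e-01, -3.05718656e+00,  1.97033901e-03]), 'contact_force': array([-0.31067491, -0.84318809,  0.26506055]), 'ft_torque': array([-0.03995099, -0.0077071 , -0.0505366 ]), 'width': 0.08524507982333157}
top [ 0.53183025 -0.0179872   0.81192316] [[0.02, -1.0, 0.03], [-1.0, -0.02, -0.08], [0.08, -0.03, -1.0]] 410.98791182389607
scene [ 1.06479399 -0.12211301  0.60835042] [[0.23, 0.97, -0.01], [0.67, -0.17, -0.72], [-0.7, 0.16, -0.69]] 383.09947070788564
```

View pics/top0.png

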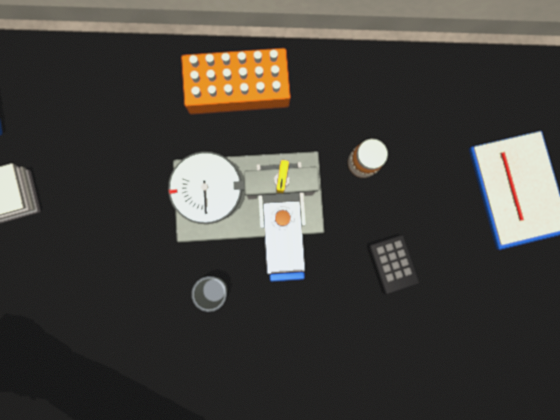

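View pics/scene0.png

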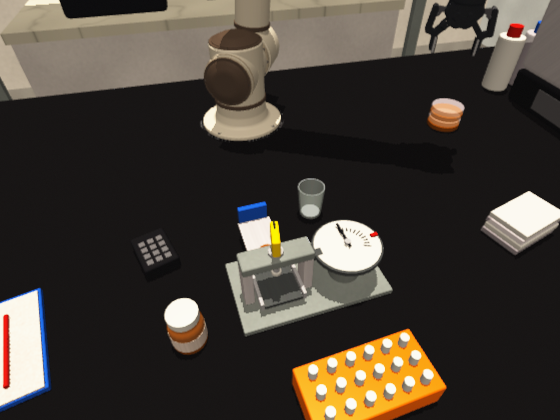

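The top view shows the knob at about (283,176), lip edge (286,276), dial centre (205,187), pointer tip (206,212), mark (174,191), beaker (209,293) and keypad (393,264). The scene view agrees with this layout.

```bash
cat >> h.py <<'E'
def hsv(img): return cv2.cvtColor(img,cv2.COLOR_RGB2HSV)
def big(m):
    n,l,s,c=cv2.connectedComponentsWithStats(m.astype(np.uint8)); i=1+np.argmax(s[1:,4]); v,u=np.nonzero(l==i); return np.c_[u,v]
def roi(m,u0,u1,v0,v1):
    k=np.zeros_like(m);k[v0:v1,u0:u1]=1;return m&(k>0)
E
python3 - <<'E'
from h import *
d=dict(np.load("top0.npz"));R,t=d["R"],d["t"];im=d["image"];H=hsv(im).astype(int)
P=cloud(d,R,t);h,s,v=H[...,0],H[...,1],H[...,2]
def rep(n,m,z):
    px=big(m);W=plane(d,R,t,px,z);r=cv2.minAreaRect((W[:,:2]*1000).astype(np.float32))
    zz=P[px[:,1],px[:,0],2];print(n,len(px),px.mean(0).round(1),"rect c,size,ang",np.round(r[0],1),np.round(r[1],1),round(r[2],1),"depth z",np.percentile(zz,[10,50,90]).round(3));return W
rep("knob",roi((h>22)&(h<34)&(s>150)&(v>110),250,320,140,205),.167)
# knob top only by depth
Pz=P[...,2]
rep("knobtop",roi((Pz>.155)&(Pz<.18),250,320,140,205),.167)
rep("lip",roi((h>100)&(h<125)&(s>130)&(v>80),250,320,250,300),.078)
rep("liptop",roi((Pz>.068)&(Pz<.088)&(h>100)&(h<125),250,320,250,300),.078)
rep("tray",roi((s<60)&(v>150),255,310,200,280),.058)
rep("plate",roi((Pz>.006)&(Pz<.018),165,335,140,250),.012)
W=rep("dial",roi((Pz>.08)&(Pz<.1),160,245,140,230),.089)
rep("beam",roi((Pz>.105)&(Pz<.125),235,330,150,210),.115)
rep("mark",roi(((h<8)|(h>172))&(s>120)&(v>80),160,190,170,210),.089)
rep("puck",roi((h<16)&(s>130),265,300,200,230),.065)
dm=roi((s<70)&(v>150),160,245,145,230);px=big(dm);hull=cv2.convexHull(px.astype(np.int32))
W=plane(d,R,t,hull[:,0],.089)[:,:2]*1000;print("dial circ",cv2.minEnclosingCircle(W.astype(np.float32)))
save(cv2.resize(im[140:300,160:335],None,fx=4,fy=4,interpolation=cv2.INTER_CUBIC)[:600],"crop0")
s=sensors.get_state();print(cv2.Rodrigues(s["orientation"])[0].round(3))
E
```

```text
knob 235 [282.1 175.6] rect c,size,ang [646.3 -37.5] [13.2 52. ] 80.7 depth z [0.165 0.167 0.168]
knobtop 273 [282.2 175.1] rect c,size,ang [648.  -38.2] [13.8 50.5] 82.3 depth z [0.164 0.167 0.168]
lip 286 [286.7 276.4] rect c,size,ang [482.7 -51.5] [14.3 62.6] 4.6 depth z [-0.     0.077  0.079]
liptop 237 [286.4 275.7] rect c,size,ang [484.1 -51.5] [12.4 59.2] 4.6 depth z [0.076 0.078 0.079]
tray 3039 [282.9 233.6] rect c,size,ang [554.4 -43.4] [133.6  99.8] 1.1 depth z [0.012 0.044 0.046]
plate 2158 [224.9 223.7] rect c,size,ang [595.1  77. ] [ 91.5 170.2] 4.8 depth z [0.01  0.012 0.013]
dial 4190 [205.2 187.4] rect c,size,ang [638.   95.7] [128.4 128.3] 46.5 depth z [0.087 0.089 0.09 ]
beam 810 [260.6 181.3] rect c,size,ang [645.6  -3.8] [43.2 58.3] 1.3 depth z [0.113 0.115 0.116]
mark 25 [172.1 191. ] rect c,size,ang [628.8 153. ] [ 5.3 14. ] 1.1 depth z [0.087 0.093 0.094]
puck 148 [282.3 217.2] rect c,size,ang [588.3 -43.2] [23.8 23.7] 1.0 depth z [0.056 0.058 0.059]
dial circ ((637.7463989257812, 96.19453430175781), 62.158241271972656)
[[-0.894  0.447 -0.001]
 [ 0.447  0.894 -0.001]
 [-0.    -0.001 -1.   ]]
```

View pics/crop0.png

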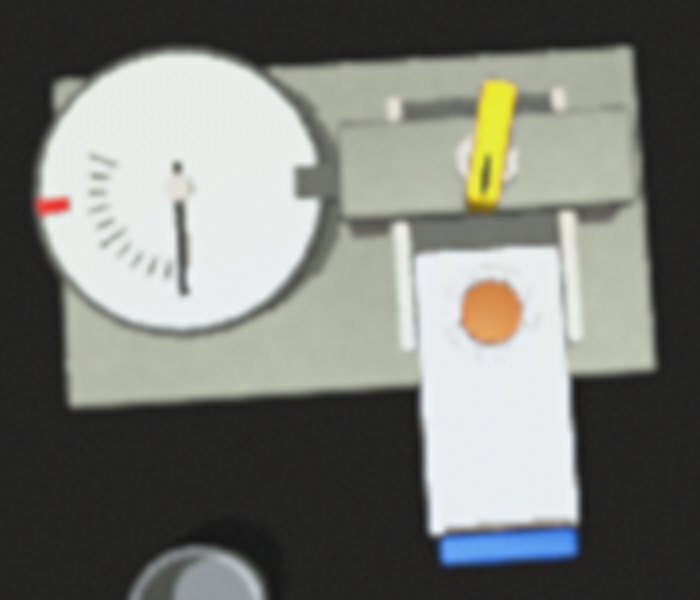

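Frame yaw is about +4.6°. The lip edge and the lip-to-knob line agree, and knob to dial measures 134.6 mm against 135 given. First I'll move high to a point in front of the lip with the jaw shut.

Request:
drive_tool(motion=[{"tx": -41.2,"ty": -40.5,"tz": 0},{"tx": -41.2,"ty": -40.5,"tz": 0},{"tx": -41.2,"ty": -40.5,"tz": 0},{"tx": -41.2,"ty": -40.5,"tz": 0},{"tx": -41.2,"ty": -40.5,"tz": 0},{"tx": -41.2,"ty": -40.5,"tz": 0},{"tx": -41.2,"ty": -40.5,"tz": 0},{"tx": -41.2,"ty": -40.5,"tz": 0},{"tx": -41.2,"ty": -40.5,"tz": 0},{"tx": -41.2,"ty": -40.5,"tz": 0},{"tx": -41.2,"ty": -40.5,"tz": 0},{"tx": -41.2,"ty": -40.5,"tz": 0},{"tx": -41.2,"ty": -40.5,"tz": 0},{"tx": -41.2,"ty": -40.5,"tz": 0},{"tx": -41.2,"ty": -40.5,"tz": 0},{"tx": -41.2,"ty": -40.5,"tz": 0},{"tx": -41.2,"ty": -40.5,"tz": 0},{"tx": -41.2,"ty": -40.5,"tz": 0}], jaw=0, squeeze=40)

```text
$.motion[0]: bad value
```

```bash
cat > st.py <<'E'
from h import *
s=sensors.get_state();M=cv2.Rodrigues(s["orientation"])[0]
print("t",round(s["time"],2),"pos",s["eef_pos"].round(4),"yawx",round(np.degrees(np.arctan2(M[1,0],M[0,0])),2),"q",s["q"].round(2),"F",s["contact_force"].round(1),"Tq",s["ft_torque"].round(2),"w",round(s["width"],4))
K=np.array([.6477,-.0381]);a=np.radians(4.6);X=np.array([np.cos(a),np.sin(a)]);Y=np.array([-X[1],X[0]])
p=s["eef_pos"][:2]-K;print("frame xy",p@X,p@Y,"tilt",M[:,2].round(3))
E
python3 st.py
```

```text
t 0.1 pos [0.2459 0.4917 0.2557] yawx 153.43 q [ 1.11  0.09  0.18  1.66 -0.    1.57] F [ 0.5  0.5 -0.2] Tq [-0.05 -0.02  0.  ] w 0.0857
frame xy -0.3579648330803692 0.5603553145596537 tilt [-0.001 -0.001 -1.   ]
```

Request:
drive_tool(motion=[{"tx": -2,"ty": -2,"tz": 0,"ax": 0,"ay": 0,"az": 0},{"tx": -4,"ty": -4,"tz": 0,"ax": 0,"ay": 0,"az": 0}], jaw=0, squeeze=40)

```text
time: 0.27
eef_pos: [0.2636, 0.4381, 0.2551]
orientation: [-0.719, -3.058, 0.003]
contact_force: [0.3, -0.5, -0.3]
width: 0.0638
```

Request:
drive_tool(motion=[{"tx": -37.2,"ty": -36.5,"tz": 0,"ax": 0,"ay": 0,"az": 0},{"tx": -37.2,"ty": -36.5,"tz": 0,"ax": 0,"ay": 0,"az": 0},{"tx": -37.2,"ty": -36.5,"tz": 0,"ax": 0,"ay": 0,"az": 0},{"tx": -37.2,"ty": -36.5,"tz": 0,"ax": 0,"ay": 0,"az": 0},{"tx": -37.2,"ty": -36.5,"tz": 0,"ax": 0,"ay": 0,"az": 0},{"tx": -37.2,"ty": -36.5,"tz": 0,"ax": 0,"ay": 0,"az": 0},{"tx": -37.2,"ty": -36.5,"tz": 0,"ax": 0,"ay": 0,"az": 0},{"tx": -37.2,"ty": -36.5,"tz": 0,"ax": 0,"ay": 0,"az": 0},{"tx": -37.2,"ty": -36.5,"tz": 0,"ax": 0,"ay": 0,"az": 0},{"tx": -37.2,"ty": -36.5,"tz": 0,"ax": 0,"ay": 0,"az": 0},{"tx": -37.2,"ty": -36.5,"tz": 0,"ax": 0,"ay": 0,"az": 0},{"tx": -37.2,"ty": -36.5,"tz": 0,"ax": 0,"ay": 0,"az": 0},{"tx": -37.2,"ty": -36.5,"tz": 0,"ax": 0,"ay": 0,"az": 0},{"tx": -37.2,"ty": -36.5,"tz": 0,"ax": 0,"ay": 0,"az": 0},{"tx": -37.2,"ty": -36.5,"tz": 0,"ax": 0,"ay": 0,"az": 0}])

```text
time: 1.52
eef_pos: [0.4332, -0.0556, 0.2557]
orientation: [-0.726, -3.055, 0.0]
contact_force: [0.4, 0.2, 0.2]
width: 0.0001
```

```bash
python3 st.py
```

```text
t 1.52 pos [ 0.4332 -0.0556  0.2557] yawx 153.26 q [-0.13 -0.18 -0.08  1.67  0.    0.34] F [0.4 0.2 0.2] Tq [0.03 0.01 0.04] w 0.0001
frame xy -0.21516746839593506 -0.000274006398522651 tilt [-0.001  0.    -1.   ]
```

Request:
drive_tool(motion=[{"tx": 0,"ty": 0,"tz": 9,"ax": 0,"ay": 0,"az": -0.546},{"tx": 0,"ty": 0,"tz": 9,"ax": 0,"ay": 0,"az": -0.546},{"tx": 0,"ty": 0,"tz": 9,"ax": 0,"ay": 0,"az": -0.546},{"tx": 0,"ty": 0,"tz": 9,"ax": 0,"ay": 0,"az": -0.546},{"tx": 0,"ty": 0,"tz": 17.9,"ax": 0,"ay": 0,"az": -0.546},{"tx": 0,"ty": 0,"tz": 17.9,"ax": 0,"ay": 0,"az": -0.546},{"tx": 0,"ty": 0,"tz": 17.9,"ax": 0,"ay": 0,"az": -0.546},{"tx": 0,"ty": 0,"tz": 17.9,"ax": 0,"ay": 0,"az": -0.546}])

```text
time: 2.18
eef_pos: [0.4314, -0.0535, 0.0755]
orientation: [0.13, -3.134, -0.001]
contact_force: [0.5, -0.3, 0.3]
width: -0.0001
```

```bash
python3 st.py
```

```text
t 2.18 pos [ 0.4314 -0.0535  0.0755] yawx -175.23 q [-0.12 -0.18 -0.43  1.33  0.   -0.21] F [ 0.5 -0.3  0.3] Tq [-0.01 -0.02 -0.02] w -0.0001
frame xy -0.21681700120392292 0.0020089453308683993 tilt [-0.005  0.001 -1.   ]
```

Request:
drive_tool(motion=[{"tx": -1.5,"ty": 0.2,"tz": 0,"ax": 0,"ay": 0,"az": 0},{"tx": -3,"ty": 0.2,"tz": 0,"ax": 0,"ay": 0,"az": 0},{"tx": -3.3,"ty": 0.2,"tz": 0,"ax": 0,"ay": 0,"az": 0},{"tx": -3.5,"ty": 0.2,"tz": 0,"ax": 0,"ay": 0,"az": 0},{"tx": -3.7,"ty": 0.2,"tz": 0,"ax": 0,"ay": 0,"az": 0},{"tx": -3.9,"ty": 0.2,"tz": 0,"ax": 0,"ay": 0,"az": 0}])

```text
time: 2.68
eef_pos: [0.4712, -0.0493, 0.0791]
orientation: [0.129, -3.138, 0.0]
contact_force: [-8.7, -0.4, 5.5]
width: 0.0001
```

```bash
python3 st.py
```

```text
t 2.68 pos [ 0.4712 -0.0493  0.0791] yawx -175.28 q [-0.1  -0.09 -0.34  1.32 -0.   -0.19] F [-8.7 -0.4  5.5] Tq [-0.05  1.62  0.02] w 0.0001
frame xy -0.17678600874456815 0.003037085991811116 tilt [-0.001 -0.    -1.   ]
```

Request:
drive_tool(motion=[{"tx": -0.25,"ty": 0,"tz": 0,"ax": 0,"ay": 0,"az": 0},{"tx": -0.5,"ty": 0,"tz": 0,"ax": 0,"ay": 0,"az": 0},{"tx": -0.75,"ty": 0,"tz": 0,"ax": 0,"ay": 0,"az": 0},{"tx": -1.0,"ty": 0,"tz": 0,"ax": 0,"ay": 0,"az": 0},{"tx": -1.25,"ty": 0,"tz": 0,"ax": 0,"ay": 0,"az": 0},{"tx": -1.5,"ty": 0,"tz": 0,"ax": 0,"ay": 0,"az": 0},{"tx": -1.75,"ty": 0,"tz": 0,"ax": 0,"ay": 0,"az": 0},{"tx": -2.0,"ty": 0,"tz": 0,"ax": 0,"ay": 0,"az": 0},{"tx": -2.25,"ty": 0,"tz": 0,"ax": 0,"ay": 0,"az": 0},{"tx": -2.5,"ty": 0,"tz": 0,"ax": 0,"ay": 0,"az": 0},{"tx": -2.75,"ty": 0,"tz": 0,"ax": 0,"ay": 0,"az": 0},{"tx": -3.0,"ty": 0,"tz": 0,"ax": 0,"ay": 0,"az": 0},{"tx": -3.25,"ty": 0,"tz": 0,"ax": 0,"ay": 0,"az": 0},{"tx": -3.5,"ty": 0,"tz": 0,"ax": 0,"ay": 0,"az": 0},{"tx": -3.75,"ty": 0,"tz": 0,"ax": 0,"ay": 0,"az": 0},{"tx": -4.0,"ty": 0,"tz": 0,"ax": 0,"ay": 0,"az": 0},{"tx": -4.25,"ty": 0,"tz": 0,"ax": 0,"ay": 0,"az": 0},{"tx": -4.5,"ty": 0,"tz": 0,"ax": 0,"ay": 0,"az": 0},{"tx": -4.75,"ty": 0,"tz": 0,"ax": 0,"ay": 0,"az": 0},{"tx": -4.75,"ty": 0,"tz": 0,"ax": 0,"ay": 0,"az": 0}])

```text
time: 4.35
eef_pos: [0.5189, -0.0454, 0.0792]
orientation: [0.129, -3.139, 0.0]
contact_force: [-4.6, 0.3, 3.2]
width: 0.0002
```

Run:
```python
exec(open('st.py').read())
d,R,t=grab("top");save(d["image"],"top1");np.savez("top1.npz",R=R,t=t,**d)
H=hsv(d["image"]).astype(int);h,s_,v=H[...,0],H[...,1],H[...,2];Pz=cloud(d,R,t)[...,2]
m=roi((h>100)&(h<125)&(s_>130)&(v>80),240,330,220,300);print(m.sum())
if m.sum()>30:
    W=plane(d,R,t,big(m),.078)[:,:2]-K;print("lip frame x",(W@X).min(),(W@X).max(),(W@Y).min(),(W@Y).max())
```

```text
t 4.35 pos [ 0.5189 -0.0454  0.0792] yawx -175.29 q [-0.09  0.02 -0.23  1.32 -0.   -0.17] F [-4.6  0.3  3.2] Tq [-0.02  1.02  0.05] w 0.0002
frame xy -0.12899191148822814 0.0030776298783827005 tilt [-0. -0. -1.]
0
```

Request:
drive_tool(motion=[{"tx": -0.15,"ty": 0,"tz": 0,"ax": 0,"ay": 0,"az": 0},{"tx": -0.3,"ty": 0,"tz": 0,"ax": 0,"ay": 0,"az": 0},{"tx": -0.45,"ty": 0,"tz": 0,"ax": 0,"ay": 0,"az": 0},{"tx": -0.6,"ty": 0,"tz": 0,"ax": 0,"ay": 0,"az": 0}])

```text
time: 4.73
eef_pos: [0.5244, -0.0449, 0.0792]
orientation: [0.129, -3.138, 0.0]
contact_force: [-7.5, -0.6, 4.0]
width: -0.0001
```

Request:
drive_tool(motion=[{"tx": -0.1,"ty": 0,"tz": 0,"ax": 0,"ay": 0,"az": 0},{"tx": -0.2,"ty": 0,"tz": 0,"ax": 0,"ay": 0,"az": 0}])

```text
time: 4.9
eef_pos: [0.5264, -0.0448, 0.0792]
orientation: [0.129, -3.138, 0.0]
contact_force: [-8.6, -0.6, 5.1]
width: 0.0001
```

Request:
drive_tool(motion=[{"tx": -0.1,"ty": 0,"tz": 0,"ax": 0,"ay": 0,"az": 0},{"tx": -0.1,"ty": 0,"tz": 0,"ax": 0,"ay": 0,"az": 0}])

```text
time: 5.07
eef_pos: [0.5275, -0.0447, 0.0792]
orientation: [0.129, -3.138, 0.0]
contact_force: [-6.5, -0.3, 5.2]
width: 0.0002
```

Request:
drive_tool(motion=[{"tx": -0.1,"ty": 0,"tz": 0,"ax": 0,"ay": 0,"az": 0},{"tx": -0.1,"ty": 0,"tz": 0,"ax": 0,"ay": 0,"az": 0}])

```text
time: 5.23
eef_pos: [0.5277, -0.0446, 0.079]
orientation: [0.129, -3.136, 0.0]
contact_force: [-11.1, -1.9, 6.9]
width: -0.0004
```

Request:
drive_tool(motion=[{"tx": -0.1,"ty": 0,"tz": 0,"ax": 0,"ay": 0,"az": 0},{"tx": -0.1,"ty": 0,"tz": 0,"ax": 0,"ay": 0,"az": 0}])

```text
time: 5.4
eef_pos: [0.5278, -0.0446, 0.0787]
orientation: [0.128, -3.134, 0.0]
contact_force: [-15.5, -0.8, 7.9]
width: -0.0
```

The tray met its stop: TCP stalled at frame x = -0.120 (lip face about -109 mm) and force rose to 15 N. Backing off, raising and moving above the knob with the jaw open.

Request:
drive_tool(motion=[{"tx": 1.5,"ty": 0,"tz": 0,"ax": 0,"ay": 0,"az": 0},{"tx": 3,"ty": 0,"tz": 0,"ax": 0,"ay": 0,"az": 0},{"tx": 3,"ty": 0,"tz": -4,"ax": 0,"ay": 0,"az": 0},{"tx": 3,"ty": 0,"tz": -8,"ax": 0,"ay": 0,"az": 0},{"tx": 3,"ty": 0,"tz": -12,"ax": 0,"ay": 0,"az": 0},{"tx": 3,"ty": 0,"tz": -16,"ax": 0,"ay": 0,"az": 0},{"tx": 3,"ty": 0,"tz": -18,"ax": 0,"ay": 0,"az": 0},{"tx": 3,"ty": 0,"tz": -18,"ax": 0,"ay": 0,"az": 0}], jaw=6)

```text
time: 6.07
eef_pos: [0.5014, -0.047, 0.2646]
orientation: [-0.129, 3.13, -0.002]
contact_force: [1.1, -0.4, 1.1]
width: 0.06
```

Run:
```python
exec(open('st.py').read())
d,R,t=grab("top");np.savez("top1.npz",R=R,t=t,**d)
d2,R2,t2=grab("scene")
c=np.vstack([cv2.resize(d["image"][130:310,150:340],None,fx=3,fy=3),])
e=cv2.resize(d2["image"][180:330,210:400],None,fx=3,fy=3)
H=max(c.shape[0],e.shape[0]);
z=lambda a:cv2.copyMakeBorder(a,0,H-a.shape[0],0,0,cv2.BORDER_CONSTANT)
o=np.hstack([z(c),z(e)]);save(cv2.resize(o,None,fx=.7,fy=.7),"c1")
H=hsv(d["image"]).astype(int);h,s_,v=H[...,0],H[...,1],H[...,2]
m=roi((h>100)&(h<125)&(s_>130)&(v>80),240,330,220,300);print(m.sum())
if m.sum()>30:
    W=plane(d,R,t,big(m),.078)[:,:2]-K;print("lip frame x",(W@X).min(),(W@X).max())
```

```text
t 6.07 pos [ 0.5014 -0.047   0.2646] yawx -175.29 q [-0.09 -0.03  0.07  1.66  0.   -0.18] F [ 1.1 -0.4  1.1] Tq [-0.01 -0.04 -0.01] w 0.06
frame xy -0.14657047799410813 0.002834634046835418 tilt [ 0.009 -0.001 -1.   ]
0
```

View pics/c1.png

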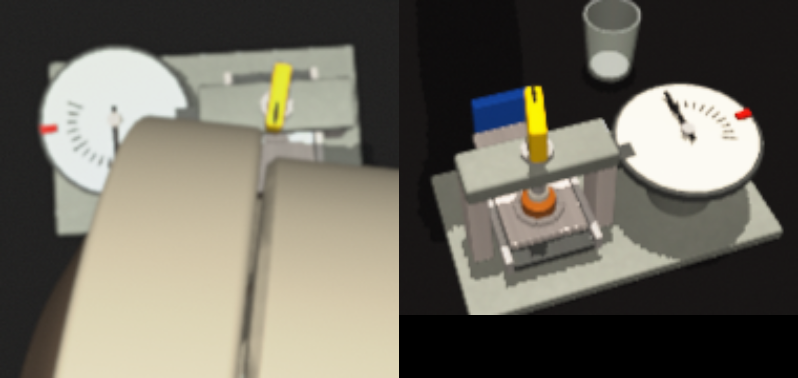

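The tray lip is now close to the beam, the puck sits below the foot, and the pointer is at no load. The scene view sees the dial well. Moving over the knob.

Request:
drive_tool(motion=[{"tx": -4,"ty": -0.1,"tz": 0,"ax": 0,"ay": 0,"az": 0.1},{"tx": -8,"ty": -0.2,"tz": 0,"ax": 0,"ay": 0,"az": 0.216},{"tx": -12,"ty": -0.3,"tz": 0,"ax": 0,"ay": 0,"az": 0.216},{"tx": -14.6,"ty": -0.3,"tz": 0,"ax": 0,"ay": 0,"az": 0.216},{"tx": -14.6,"ty": -0.3,"tz": 4,"ax": 0,"ay": 0,"az": 0.216},{"tx": -14.6,"ty": -0.3,"tz": 4,"ax": 0,"ay": 0,"az": 0.216},{"tx": -14.6,"ty": -0.3,"tz": 4,"ax": 0,"ay": 0,"az": 0.216}])

```text
time: 6.75
eef_pos: [0.6444, -0.0379, 0.2139]
orientation: [-0.209, -3.127, 0.0]
contact_force: [-0.4, -0.3, 1.2]
width: 0.0598
```

```bash
cat > gauge.py <<'E'
from h import *
K=np.array([.6477,-.0381]);a=np.radians(4.6);X=np.array([np.cos(a),np.sin(a)]);Y=np.array([-X[1],X[0]])
def gauge(n="scene",C=None,zp=.092):
    d,R,t=grab(n);im=d["image"];H=hsv(im).astype(int);h,s,v=H[...,0],H[...,1],H[...,2]
    vv,uu=np.indices(h.shape);W=plane(d,R,t,np.c_[uu.ravel(),vv.ravel()],zp)[:,:2].reshape(*h.shape,2)
    C0=K+.135*Y
    r=np.linalg.norm(W-C0,axis=-1);near=r<.075
    dz=near&(v>150)&(s<60);hull=cv2.convexHull(big(dz).astype(np.int32))
    Cw,rad=cv2.minEnclosingCircle((plane(d,R,t,hull[:,0],.089)[:,:2]*1000).astype(np.float32));Cw=np.array(Cw)/1000
    rel=W-Cw;r=np.linalg.norm(rel,axis=-1);f=np.stack([rel@X,rel@Y],-1)
    # clockwise angle from frame -x
    A=np.arctan2(f[...,1],-f[...,0])
    red=(r<.075)&((h<8)|(h>172))&(s>120)&(v>80);mk=np.median(A[red])
    dark=(r>.042)&(r<.050)&(v<110)&(s<110)&~red
    dark2=(r>.015)&(r<.022)&(v<90)&(s<110)
    print(n,"C-C0 mm",((Cw-C0)*1000).round(1),"R",round(rad,1),"mark",round(mk,3),red.sum(),"r",r[red].min().round(4),"tip ang",np.median(A[dark]).round(3),dark.sum(),"inner",np.median(A[dark2]).round(3),dark2.sum())
    return d
E
python3 - <<'E'
exec(open('st.py').read())
from gauge import *
d=gauge("scene");e=gauge("top")
save(np.hstack([cv2.resize(d["image"][100:330,180:400],(400,418)),cv2.resize(e["image"][130:310,150:340],(400,418))]),"c2")
E
```

```text
t 6.75 pos [ 0.6444 -0.0379  0.2139] yawx 172.34 q [-0.06  0.32  0.36  1.62  0.    0.07] F [-0.4 -0.3  1.2] Tq [ 0.02 -0.01  0.01] w 0.0598
frame xy -0.003223064561629671 0.0005061728216094504 tilt [-0.008  0.    -1.   ]
scene C-C0 mm [ 3.3 -1.2] R 62.2 mark 1.498 32 r 0.0483 tip ang 0.038 6 inner 0.106 5
top C-C0 mm [0.6 0.1] R 75.2 mark 1.504 25 r 0.0493 tip ang nan 0 inner nan 0
  return _methods._mean(a, axis=axis, dtype=dtype,
  ret = ret.dtype.type(ret / rcount)
```

View pics/c2.png

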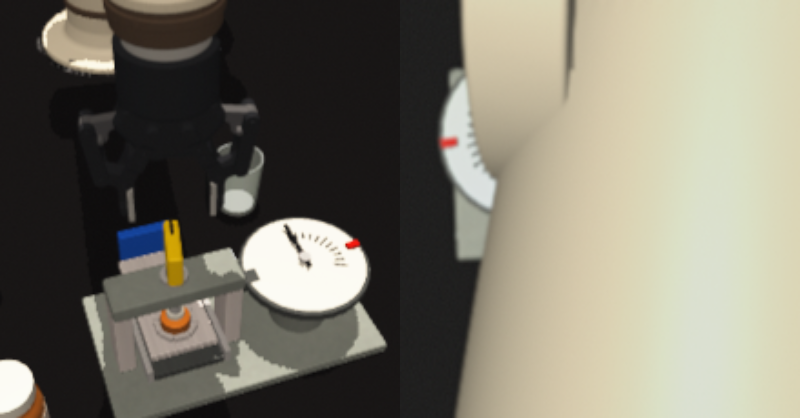

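Request:
drive_tool(motion=[{"tx": -0.3,"ty": 0,"tz": 2,"ax": 0,"ay": 0,"az": 0},{"tx": -0.3,"ty": 0,"tz": 4,"ax": 0,"ay": 0,"az": 0},{"tx": -0.3,"ty": 0,"tz": 5.3,"ax": 0,"ay": 0,"az": 0},{"tx": -0.3,"ty": 0,"tz": 5.3,"ax": 0,"ay": 0,"az": 0},{"tx": -0.3,"ty": 0,"tz": 5.3,"ax": 0,"ay": 0,"az": 0}])

```text
time: 7.27
eef_pos: [0.649, -0.0386, 0.1667]
orientation: [0.21, 3.132, 0.0]
contact_force: [0.8, -0.5, 1.0]
width: 0.06
```

Request:
drive_tool(motion=[{"tx": 0,"ty": 0,"tz": 0,"ax": 0,"ay": 0,"az": 0},{"tx": 0,"ty": 0,"tz": 0,"ax": 0,"ay": 0,"az": 0},{"tx": 0,"ty": 0,"tz": 0,"ax": 0,"ay": 0,"az": 0},{"tx": 0,"ty": 0,"tz": 0,"ax": 0,"ay": 0,"az": 0},{"tx": 0,"ty": 0,"tz": 0,"ax": 0,"ay": 0,"az": 0},{"tx": 0,"ty": 0,"tz": 0,"ax": 0,"ay": 0,"az": 0}], jaw=0.5, squeeze=50)

```text
time: 7.77
eef_pos: [0.6495, -0.0388, 0.1656]
orientation: [0.21, 3.133, -0.001]
contact_force: [-0.7, -1.5, 6.5]
width: 0.0134
```

```bash
python3 st.py
```

```text
t 7.77 pos [ 0.6495 -0.0388  0.1656] yawx 172.31 q [-0.06  0.31  0.27  1.52 -0.    0.07] F [-0.7 -1.5  6.5] Tq [-0.29  0.22 -0.09] w 0.0134
frame xy 0.0017043956440905457 -0.000834958688977581 tilt [ 0.002 -0.001 -1.   ]
```

Request:
drive_tool(motion=[{"tx": 0,"ty": 0,"tz": 0,"ax": 0,"ay": 0,"az": 0.06},{"tx": 0,"ty": 0,"tz": 0,"ax": 0,"ay": 0,"az": 0.12},{"tx": 0,"ty": 0,"tz": 0,"ax": 0,"ay": 0,"az": 0.18},{"tx": 0,"ty": 0,"tz": 0,"ax": 0,"ay": 0,"az": 0.24},{"tx": 0,"ty": 0,"tz": 0,"ax": 0,"ay": 0,"az": 0.3},{"tx": 0,"ty": 0,"tz": 0,"ax": 0,"ay": 0,"az": 0.36},{"tx": 0,"ty": 0,"tz": 0,"ax": 0,"ay": 0,"az": 0.42},{"tx": 0,"ty": 0,"tz": 0,"ax": 0,"ay": 0,"az": 0.48},{"tx": 0,"ty": 0,"tz": 0,"ax": 0,"ay": 0,"az": 0.54},{"tx": 0,"ty": 0,"tz": 0,"ax": 0,"ay": 0,"az": 0.6},{"tx": 0,"ty": 0,"tz": 0,"ax": 0,"ay": 0,"az": 0.6}])

```text
time: 8.68
eef_pos: [0.6497, -0.0383, 0.1656]
orientation: [1.131, 2.929, 0.002]
contact_force: [0.9, 1.2, 5.6]
width: 0.0132
```

```bash
python3 st.py
python3 - <<'E'
from gauge import *
d=gauge();save(cv2.resize(d["image"][130:330,200:400],(600,600)),"c3")
E
```

```text
t 8.68 pos [ 0.6497 -0.0383  0.1656] yawx 137.75 q [-0.06  0.31  0.27  1.52  0.    0.68] F [0.9 1.2 5.6] Tq [ 0.2  -0.01 -0.08] w 0.0132
frame xy 0.001985601548411572 -0.0003720622472587543 tilt [ 0.002  0.    -1.   ]
scene C-C0 mm [ 3.3 -1.2] R 62.2 mark 1.498 32 r 0.0483 tip ang 0.038 6 inner 0.106 5
```

View pics/c3.png

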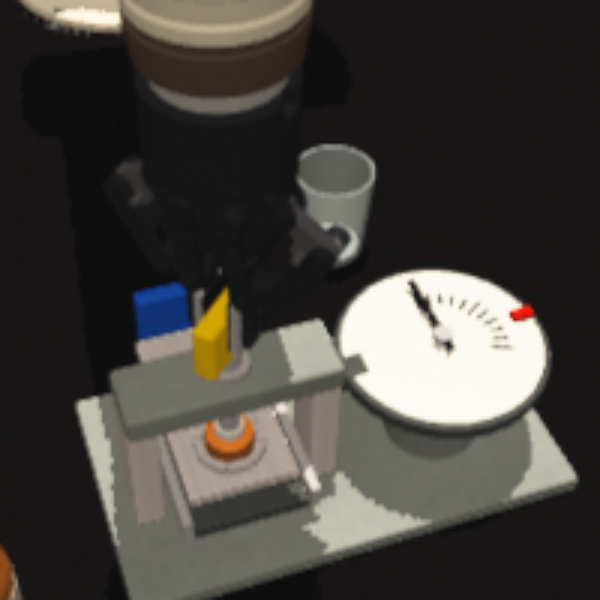

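The knob turns with the gripper, the foot is near the puck, and the pointer is still at no load. Continuing.

Request:
drive_tool(motion=[{"tx": 0,"ty": 0,"tz": 0,"ax": 0,"ay": 0,"az": 0.06},{"tx": 0,"ty": 0,"tz": 0,"ax": 0,"ay": 0,"az": 0.12},{"tx": 0,"ty": 0,"tz": 0,"ax": 0,"ay": 0,"az": 0.18},{"tx": 0,"ty": 0,"tz": 0,"ax": 0,"ay": 0,"az": 0.24},{"tx": 0,"ty": 0,"tz": 0,"ax": 0,"ay": 0,"az": 0.3},{"tx": 0,"ty": 0,"tz": 0,"ax": 0,"ay": 0,"az": 0.36},{"tx": 0,"ty": 0,"tz": 0,"ax": 0,"ay": 0,"az": 0.42},{"tx": 0,"ty": 0,"tz": 0,"ax": 0,"ay": 0,"az": 0.48},{"tx": 0,"ty": 0,"tz": 0,"ax": 0,"ay": 0,"az": 0.54},{"tx": 0,"ty": 0,"tz": 0,"ax": 0,"ay": 0,"az": 0.6},{"tx": 0,"ty": 0,"tz": 0,"ax": 0,"ay": 0,"az": 0.6}])

```text
time: 9.65
eef_pos: [0.6502, -0.0381, 0.1656]
orientation: [1.945, 2.465, 0.004]
contact_force: [3.3, 3.1, 5.3]
width: 0.0129
```

```bash
python3 st.py; python3 -c "
from gauge import *
gauge()"
```

```text
t 9.65 pos [ 0.6502 -0.0381  0.1656] yawx 103.45 q [-0.06  0.31  0.27  1.52  0.    1.28] F [3.3 3.1 5.3] Tq [ 0.46 -0.68 -0.13] w 0.0129
frame xy 0.00246277705204786 -0.0001766541282549418 tilt [ 0.003  0.001 -1.   ]
scene C-C0 mm [ 3.3 -1.2] R 62.2 mark 1.498 32 r 0.0483 tip ang 0.175 5 inner 0.189 5
```

Request:
drive_tool(motion=[{"tx": 0,"ty": 0,"tz": 0,"ax": 0,"ay": 0,"az": 0.06},{"tx": 0,"ty": 0,"tz": 0,"ax": 0,"ay": 0,"az": 0.12},{"tx": 0,"ty": 0,"tz": 0,"ax": 0,"ay": 0,"az": 0.18},{"tx": 0,"ty": 0,"tz": 0,"ax": 0,"ay": 0,"az": 0.24},{"tx": 0,"ty": 0,"tz": 0,"ax": 0,"ay": 0,"az": 0.3},{"tx": 0,"ty": 0,"tz": 0,"ax": 0,"ay": 0,"az": 0.3}])

```text
time: 10.2
eef_pos: [0.6504, -0.0381, 0.1656]
orientation: [2.29, 2.147, 0.005]
contact_force: [5.3, 1.9, 5.3]
width: 0.0129
```

```bash
python3 st.py
python3 - <<'E'
from gauge import *
d=gauge();save(cv2.resize(d["image"][130:330,200:400],(600,600)),"c4")
E
```

```text
t 10.2 pos [ 0.6504 -0.0381  0.1656] yawx 86.32 q [-0.06  0.31  0.27  1.52  0.    1.58] F [5.3 1.9 5.3] Tq [ 0.5  -0.99 -0.08] w 0.0129
frame xy 0.002733917912497275 -0.0001798090243852142 tilt [ 0.004  0.001 -1.   ]
scene C-C0 mm [ 3.3 -1.2] R 62.2 mark 1.498 32 r 0.0483 tip ang 0.399 3 inner 0.403 6
```

View pics/c4.png

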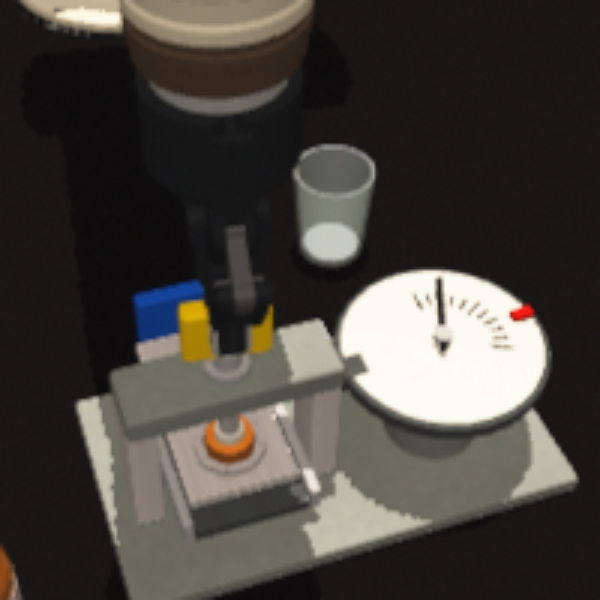

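The pointer is at about 0.40 rad and the mark at 1.50, so about 1.37 rad of knob remains (q6 would end near 2.95, in range). Turning 1.0 rad, then measuring.

Request:
drive_tool(motion=[{"tx": 0,"ty": 0,"tz": 0,"ax": 0,"ay": 0,"az": 0.06},{"tx": 0,"ty": 0,"tz": 0,"ax": 0,"ay": 0,"az": 0.12},{"tx": 0,"ty": 0,"tz": 0,"ax": 0,"ay": 0,"az": 0.18},{"tx": 0,"ty": 0,"tz": 0,"ax": 0,"ay": 0,"az": 0.24},{"tx": 0,"ty": 0,"tz": 0,"ax": 0,"ay": 0,"az": 0.3},{"tx": 0,"ty": 0,"tz": 0,"ax": 0,"ay": 0,"az": 0.36},{"tx": 0,"ty": 0,"tz": 0,"ax": 0,"ay": 0,"az": 0.42},{"tx": 0,"ty": 0,"tz": 0,"ax": 0,"ay": 0,"az": 0.48},{"tx": 0,"ty": 0,"tz": 0,"ax": 0,"ay": 0,"az": 0.54},{"tx": 0,"ty": 0,"tz": 0,"ax": 0,"ay": 0,"az": 0.6},{"tx": 0,"ty": 0,"tz": 0,"ax": 0,"ay": 0,"az": 0.66},{"tx": 0,"ty": 0,"tz": 0,"ax": 0,"ay": 0,"az": 0.72},{"tx": 0,"ty": 0,"tz": 0,"ax": 0,"ay": 0,"az": 0.78},{"tx": 0,"ty": 0,"tz": 0,"ax": 0,"ay": 0,"az": 0.84},{"tx": 0,"ty": 0,"tz": 0,"ax": 0,"ay": 0,"az": 0.9},{"tx": 0,"ty": 0,"tz": 0,"ax": 0,"ay": 0,"az": 0.95},{"tx": 0,"ty": 0,"tz": 0,"ax": 0,"ay": 0,"az": 1.0},{"tx": 0,"ty": 0,"tz": 0,"ax": 0,"ay": 0,"az": 1.0}])

```text
time: 11.75
eef_pos: [0.6512, -0.0385, 0.1656]
orientation: [3.04, 0.787, 0.008]
contact_force: [11.3, -0.1, 3.1]
width: 0.0132
```

```bash
python3 st.py
python3 - <<'E'
from gauge import *
d=gauge();save(cv2.resize(d["image"][210:290,300:400],(750,600)),"c5")
E
```

```text
t 11.75 pos [ 0.6512 -0.0385  0.1656] yawx 29.04 q [-0.06  0.32  0.27  1.52  0.    2.58] F [11.3 -0.1  3.1] Tq [-0.07 -1.87 -0.06] w 0.0132
frame xy 0.0034323391535446644 -0.0007127089465464429 tilt [ 0.005 -0.    -1.   ]
scene C-C0 mm [ 3.3 -1.2] R 62.2 mark 1.498 32 r 0.0483 tip ang 1.131 7 inner 1.073 3
```

View pics/c5.png

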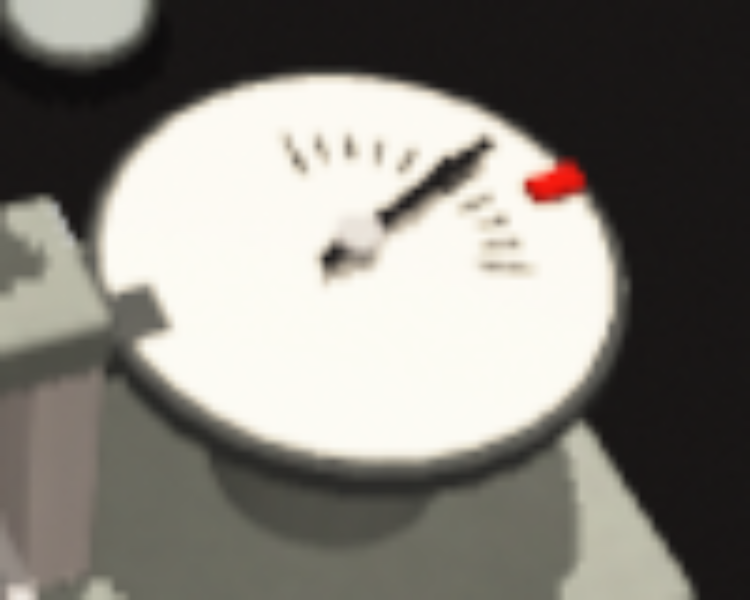

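The tip is at about crop (490,143), mark inner edge (527,188) and hub (360,235). Converting these to angles.

Run:
```python
from gauge import *
d,R,t=grab("scene")
px=np.array([[490,143],[527,188],[555,182],[360,235]])/7.5+[300,210]-.43
W=plane(d,R,t,px,.093)[:,:2]
for C in(W[3],K+.135*Y,K+.135*Y+[.0033,-.0012]):
    f=W[:3]-C;print(np.arctan2(f@Y,-(f@X)).round(3),np.linalg.norm(f,axis=1).round(4))
print("tip-mark mm",np.linalg.norm(W[0]-W[1])*1000)
```

```text
[1.183 1.544 1.555] [0.0472 0.0453 0.0527]
[1.201 1.556 1.565] [0.0479 0.0462 0.0536]
[1.152 1.49  1.507] [0.0505 0.0478 0.0552]
tip-mark mm 16.73198913985864
```

Request:
drive_tool(motion=[{"tx": 0,"ty": 0,"tz": 0,"ax": 0,"ay": 0,"az": 0.05},{"tx": 0,"ty": 0,"tz": 0,"ax": 0,"ay": 0,"az": 0.1},{"tx": 0,"ty": 0,"tz": 0,"ax": 0,"ay": 0,"az": 0.15},{"tx": 0,"ty": 0,"tz": 0,"ax": 0,"ay": 0,"az": 0.2},{"tx": 0,"ty": 0,"tz": 0,"ax": 0,"ay": 0,"az": 0.25},{"tx": 0,"ty": 0,"tz": 0,"ax": 0,"ay": 0,"az": 0.3},{"tx": 0,"ty": 0,"tz": 0,"ax": 0,"ay": 0,"az": 0.34},{"tx": 0,"ty": 0,"tz": 0,"ax": 0,"ay": 0,"az": 0.38},{"tx": 0,"ty": 0,"tz": 0,"ax": 0,"ay": 0,"az": 0.38}])

```text
time: 12.6
eef_pos: [0.6513, -0.0389, 0.1656]
orientation: [3.134, 0.2, 0.008]
contact_force: [11.0, -1.7, 2.9]
width: 0.0134
```

```bash
python3 st.py
python3 - <<'E'
from gauge import *
d=gauge();save(cv2.resize(d["image"][210:290,300:400],(750,600)),"c6")
E
```

```text
t 12.6 pos [ 0.6513 -0.0389  0.1656] yawx 7.29 q [-0.06  0.32  0.27  1.52 -0.    2.96] F [11.  -1.7  2.9] Tq [-0.35 -1.87 -0.06] w 0.0134
frame xy 0.003483901323306599 -0.0010679160120528875 tilt [ 0.005 -0.001 -1.   ]
scene C-C0 mm [ 3.3 -1.2] R 62.2 mark 1.498 32 r 0.0483 tip ang 1.394 6 inner 1.326 6
```

View pics/c6.png

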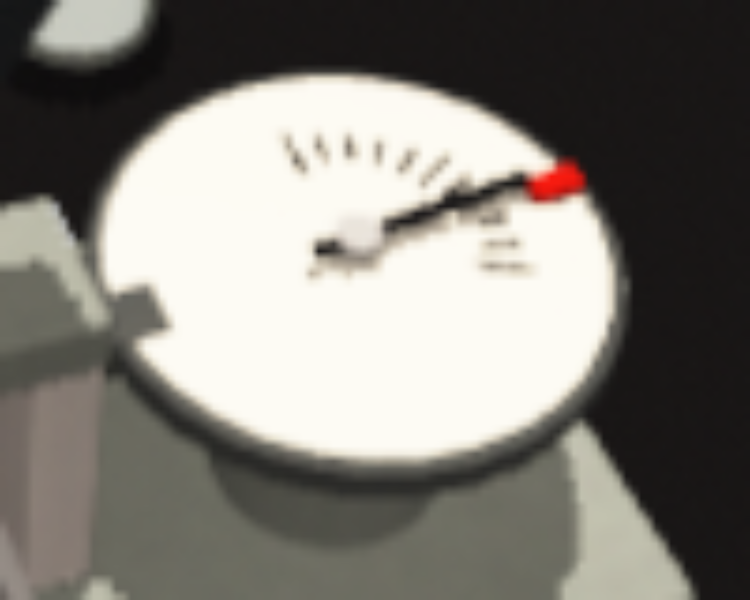

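The tip at (524,181) is about 2–3 mm short of the mark's inner edge centre (527,188). A last 0.05 rad, then release and straight up.

Request:
drive_tool(motion=[{"tx": 0,"ty": 0,"tz": 0,"ax": 0,"ay": 0,"az": 0.03},{"tx": 0,"ty": 0,"tz": 0,"ax": 0,"ay": 0,"az": 0.05},{"tx": 0,"ty": 0,"tz": 0,"ax": 0,"ay": 0,"az": 0.05},{"tx": 0,"ty": 0,"tz": 0,"ax": 0,"ay": 0,"az": 0.05},{"tx": 0,"ty": 0,"tz": 0,"ax": 0,"ay": 0,"az": 0.05}])

```text
time: 13.07
eef_pos: [0.6512, -0.039, 0.1656]
orientation: [3.138, 0.125, 0.008]
contact_force: [10.3, -1.5, 2.6]
width: 0.0131
```

Request:
drive_tool(motion=[{"tx": 0,"ty": 0,"tz": 0,"ax": 0,"ay": 0,"az": 0},{"tx": 0,"ty": 0,"tz": 0,"ax": 0,"ay": 0,"az": 0},{"tx": 0,"ty": 0,"tz": 0,"ax": 0,"ay": 0,"az": 0},{"tx": 0,"ty": 0,"tz": 0,"ax": 0,"ay": 0,"az": 0},{"tx": 0,"ty": 0,"tz": -2,"ax": 0,"ay": 0,"az": 0},{"tx": 0,"ty": 0,"tz": -5,"ax": 0,"ay": 0,"az": 0},{"tx": 0,"ty": 0,"tz": -8,"ax": 0,"ay": 0,"az": 0},{"tx": 0,"ty": 0,"tz": -8,"ax": 0,"ay": 0,"az": 0}], jaw=5)

```text
time: 13.73
eef_pos: [0.65, -0.0385, 0.2506]
orientation: [3.138, 0.123, 0.011]
contact_force: [0.7, 0.1, 1.8]
width: 0.0499
```

```bash
python3 st.py
python3 - <<'E'
from gauge import *
d=gauge();save(np.hstack([cv2.resize(d["image"][210:290,300:400],(500,400)),cv2.resize(d["image"][200:320,220:310],(300,400))]),"c7")
E
```

```text
t 13.73 pos [ 0.65   -0.0385  0.2506] yawx 4.48 q [-0.06  0.33  0.45  1.68 -0.    3.  ] F [0.7 0.1 1.8] Tq [ 0.02 -0.09  0.03] w 0.0499
frame xy 0.0023061792133007184 -0.0006136175053790324 tilt [ 0.007 -0.    -1.   ]
scene C-C0 mm [ 3.3 -1.2] R 62.2 mark 1.505 30 r 0.0487 tip ang 1.444 5 inner 1.327 5
```

View pics/c7.png

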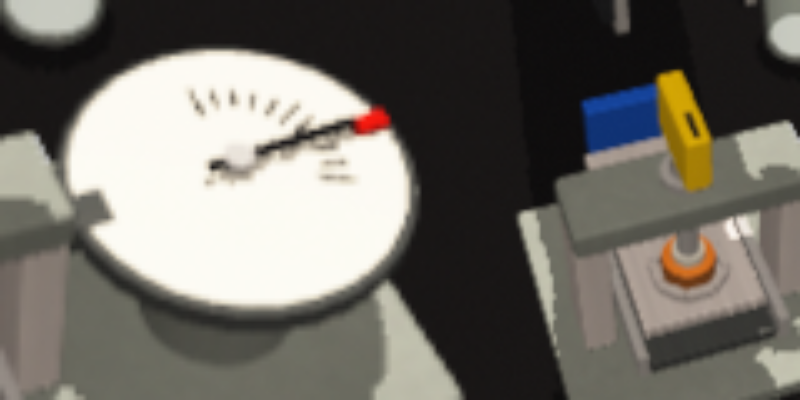

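The tip touches the mark's inner edge, the knob is released and the foot is on the puck. Swinging the arm aside (high) to confirm from the top camera without parallax.

Request:
drive_tool(motion=[{"tx": 0,"ty": 0,"tz": -3,"ax": 0,"ay": 0,"az": 0},{"tx": -4,"ty": 4,"tz": -3,"ax": 0,"ay": 0,"az": 0},{"tx": -8,"ty": 8,"tz": -3,"ax": 0,"ay": 0,"az": -0.1},{"tx": -11,"ty": 12,"tz": -3,"ax": 0,"ay": 0,"az": -0.2},{"tx": -14,"ty": 16,"tz": -3,"ax": 0,"ay": 0,"az": -0.4},{"tx": -17,"ty": 20,"tz": -3,"ax": 0,"ay": 0,"az": -0.5},{"tx": -20,"ty": 24,"tz": -3,"ax": 0,"ay": 0,"az": -0.5},{"tx": -22,"ty": 28,"tz": -3,"ax": 0,"ay": 0,"az": -0.5},{"tx": -22,"ty": 28,"tz": -3,"ax": 0,"ay": 0,"az": -0.5},{"tx": -22,"ty": 28,"tz": -3,"ax": 0,"ay": 0,"az": -0.5},{"tx": -22,"ty": 28,"tz": -3,"ax": 0,"ay": 0,"az": -0.5}])

```text
time: 14.7
eef_pos: [0.4488, -0.3385, 0.273]
orientation: [-3.013, -0.888, 0.003]
contact_force: [-0.4, 1.2, 0.3]
width: 0.0499
```

```bash
python3 st.py
python3 - <<'E'
from gauge import *
d=gauge("top");save(np.hstack([cv2.resize(d["image"][145:235,160:250],(450,450),interpolation=cv2.INTER_CUBIC),cv2.resize(d["image"][140:310,160:300],(350,450))]),"c8")
R=cv2.Rodrigues(np.array(d["rvec"],float))[0];t=np.array(d["tvec"]).ravel();H=hsv(d["image"]).astype(int)
m=roi((H[...,0]>100)&(H[...,0]<125)&(H[...,1]>130)&(H[...,2]>80),240,330,205,300)
if m.sum()>30:
    W=plane(d,R,t,big(m),.078)[:,:2]-K;print("lip frame x",(W@X).min(),(W@X).max())
E
```

```text
t 14.7 pos [ 0.4488 -0.3385  0.273 ] yawx 32.86 q [-0.65  0.13  0.25  1.7  -0.    1.92] F [-0.4  1.2  0.3] Tq [-0.    0.   -0.02] w 0.0499
frame xy -0.22237104508992825 -0.2834704173273695 tilt [-0.002  0.    -1.   ]
top C-C0 mm [ 0.9 -0.3] R 62.2 mark 1.499 24 r 0.0497 tip ang nan 0 inner nan 0
lip frame x -0.11286090386393399 -0.10004827632602792
  return _methods._mean(a, axis=axis, dtype=dtype,
  ret = ret.dtype.type(ret / rcount)
```

View pics/c8.png

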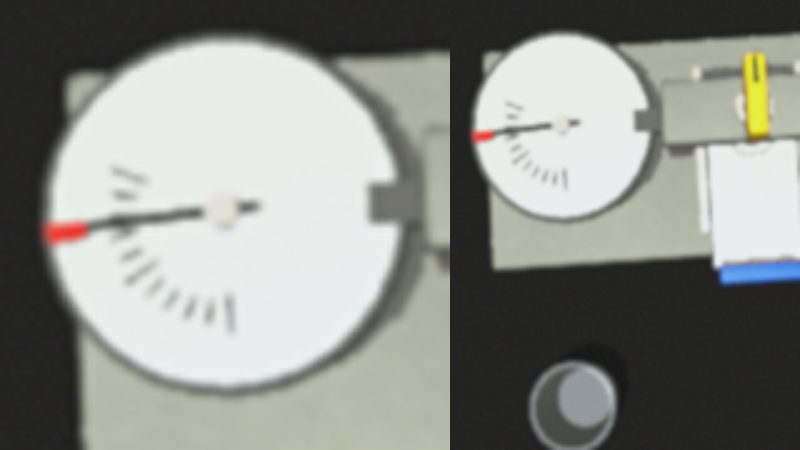

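The top view agrees: tip at (87,229), mark inner edge at (87,231), and lip travel of about 60 mm. Handing in.

```bash
python3 -c "
from station import ticket
print(ticket.close_job())"
```

```text
the job is handed in; nothing more can be done
None
```

The tray is in at its stop and the gauge pointer stands at the red mark. The job was handed in shortly after 14.7 s on the robot's clock; the hand-in gives no verdict.

- **Tray:** I pushed the lip in with shut fingers until it stalled on the stop. The highest force I read was about 17 N, but readings come only at the end of each move. The last top view puts the lip about 60 mm farther in than at the start.
- **Knob:** I turned it clockwise about 2.9 rad in one grip, with no regrasp needed, then let go and moved the arm clear.
- **Pointer:** In the last top view, the tip stands within about 1 mm of the red mark's inner edge. Read by eye, the side camera gave about the same (1–2 mm).
- **Bystanders and mark:** The red mark measured the same angle from start to finish. The arm stayed clear of the jar, beaker and keypad throughout. Only the beaker was in the last picture, and I did not measure any of the three again.
- **Checks that failed or disagreed:**
  - The automatic tip reading gave no result from the top camera. From the side it read the pointer 0.06 rad (about 3 mm) short of the mark, so I judged the tip position by eye.
  - The gripper sat about 3 mm off the knob axis, giving up to 11 N of sideways force while turning. The pointer held its position when I let go.

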